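# Post a spent battery pack through the collection box's flap

### The arm

A 7-joint arm with a two-finger parallel gripper is mounted at the origin on the work surface. World frame = base frame: x ahead of the robot, y to its left, z up, the work surface at z = 0. Lengths are in mm, angles in rad, forces in N, time in s.
With the tool pointing down it reaches from about 425 to 875 mm from the base axis. Payload 4.7 kg.
Tool frame: the origin (TCP) lies midway between the tips of the shut fingers; the grasp point (between the pads) lies 19 mm behind it (grasp_offset is the distance from the TCP to the grasp point, in mm); z points along the fingers, y is the direction in which the jaws open and shut (so a half turn about z gives the same grasp; the last joint's range is limited). The gripper opens to 85 mm and grips with 20 to 120 N. Pads are 22 mm wide; open, the fingers measure 114 mm over their backs; the gripper's body (76 mm by 85 mm) begins 54 mm behind the grasp point. The pads swing forward as they close: fully open they stand 13 mm farther back than shut.
Start: joints at [-1.199, 0.321, -0.07, 1.45, 0.023, 1.371, -0.057], TCP at [227.667, 608.845, 231.349] pointing down, gripper open.
Joint ranges: [-2.86, 2.86], [-0.3, 2.09], [-1.38, 1.24], [0.06, 2.45], [-1.56, 4.7], [0.09, 2.05], [-2.69, 2.69]. Speed limits (rad/s): [2.57, 2.57, 3.14, 3.14, 3.14, 3.14, 3.14].

### API

Orientations are given as a unit quaternion [w, x, y, z].
In Python, from bench import * gives the robot as it stands.
- The arm moves only by the shell command python3 -m creep 'ROWS' [FORCE]. ROWS is a JSON object of lists of equal length, an entry for each row: "grip": the opening in per cent of the stroke, from 0 (shut) to 100 (fully open); "slide": the shift along the tool's x, y, z in cm, a list of three; "turn": the turn about the tool's z in rad. In form: {"grip": [grip, ...], "slide": [[tx, ty, tz], ...], "turn": [turn, ...]}. A call has 1 to 5 rows; each row is the pose to reach, as a shift and turn from the pose commanded when the call began, along the tool's axes at that moment; what a row does not reach only later rows make up. A row lasts 1/8 s, in which the tool goes at most 62.5 mm and 10.7 degrees, less where a joint would pass 70% of its speed; a pose out of reach is approached as far as the arm can. A call with a gripper value outside its range is refused whole. The fingers move at their own pace and stop on an object; FORCE is the grip in N (left out, the last holds). Time passes only in rows, so rows that repeat a pose let the fingers close. It gives the time, the measured TCP pose, the force and the opening at its end, in the units of the state.
- get_state(): the state, without advancing time (a new reading comes with each control period).
- snapshot(name): name is "scene" or "top" or "wrist"; returns the picture (400x640x3 uint8, blue, green, red); there is no depth.
- get_calibration(name): a dict with "camera_matrix" (3x3 intrinsics, pixels), "R" (3x3) and "t" (3): a world point X has camera coordinates R X + t. Camera axes: x right, y down, z forward; pixel columns grow to the right and rows downward; lengths in mm; the calibration is good to about 2 mm. A picture is of the moment at which its call begins: read the wrist's pose just before it. get_calibration takes no time and is no camera call; for the wrist camera it gives the pose at the moment of the call.
- sign_off(): hands the job in, once; it reports no verdict.
Trained networks look in the newest picture that a camera, given by its name, has taken for a name from the list of things; names that differ only in an ending like _2 or _b are one class to them, and where a whole thing is asked for, a point or a joint stands for the part that bears it (a point fixed in the world has none). Each returns a list of dicts, best first, with "conf" (0 to 1); they miss things now and then, are a little off and sometimes report something else, mostly with a low value. They report only what shows in the picture. A call takes as long as a camera call. They do not tell look-alikes from the thing itself.
- boxes_of(thing, camera): "centre" ([column, row] as shares, 0 to 1, of the picture: columns of its width, rows of its height, amid what is visible of it).
- silhouettes(thing, camera): "mask" (400x640 bool, what is visible of it) and "centre" ([column, row] as shares, 0 to 1, of the picture: columns of its width, rows of its height, amid what is visible of it).
- mark_of(thing, camera): "centre" ([column, row] as shares, 0 to 1, of the picture: columns of its width, rows of its height: a listed point, or the origin of a listed thing).
The state is a dict: "time": time; "q": joint angles; "qvel": joint speeds; "joint_efforts": joint torques, N m; "tool_pos": TCP position; "tool_rot": TCP orientation; "contact_force": force on the tool from outside, world axes, zero at the start; "wrist_torque": the same for the moment, N m; "finger_gap": finger opening in mm.
Only numpy, scipy, OpenCV 4.12 (cv2) and the standard library are available. Lean on these libraries where they do the work, as an engineer would, in place of code of your own. Each camera call takes 0.05 s, during which the arm holds its last target. There are 200 camera calls.

### The job

Push the spent battery pack along the ledge and through the hanging flap of the battery collection box, so that it drops into the box, then draw back so that the flap swings fully shut. Only push it with the fingertips: never lift it, and leave everything else on the ledge and the bench where it is.

Things in the scene. Friction and masses are not known exactly. Their poses are not given: they have to be found in the camera images.
- station: Battery collection box with a feeding ledge in front, one unit fixed to the bench; place and yaw vary. Origin at bench level under the mouth's middle; x points level into the box, y left along its front, z up. Ledge: flat aluminium plate, no rim, top 95 mm above the bench, y -150..150 mm, from x = -210 mm (near edge) through the mouth (x = 0) to the sill's end (x = 40 mm).
- mouth (a point): Middle of the mouth's lower edge, at ledge height, on the back face of the front wall (station x = 0); station's axes. Mouth 102 mm wide, 70 mm high. Front wall 6 mm thick (x -6..0), 166 mm wide, 80 mm high above the ledge. The box behind it (to x = 166 mm, same width) has clear plastic sides, back and flat roof; roof top 84 mm above the ledge.
- sill_end (a point): Middle of the end of the ledge inside the box, 40 mm beyond the mouth, at ledge height; station's axes. Past it is a pit 121 mm long (x 40..161 mm), 156 mm wide, 87 mm deep, with a rubber floor. The pack tips in by itself once its middle is past this edge (rear end 0 to 10 mm inside the mouth), so the fingertips must follow it 5 to 25 mm in; fingers leaning 25 to 40 deg, tips leading, fit.
- flap (a joint): Angle of the flap (rad): 0 hanging shut, grows as its lower edge swings into the box, stop at 1.45. Steel plate 3 mm thick, 108 mm wide, 68 mm high, about 70 g, just behind the mouth, hinged along its top edge (4 mm inside the mouth, 69 mm above the ledge). It swings inward only, moves easily and falls shut when nothing is under it. The pack, when pushed, pushes it open.
- pack: Spent battery pack on the ledge: grey block 80 mm long (x), 56 wide (y), 30 high, a paper band and two small brass studs (3 mm high, 29 mm ahead of the middle) on top; 0.15 to 0.3 kg. Origin at the centre of its underside, z up; x within 0.25 rad of the station's x. Starts up to 45 mm to either side of the mouth's middle line, centre 90 to 115 mm before the mouth. Takes 1 to 3 N to slide.
- jar: A small jar with a lid, 28 mm across and 42 mm high, standing on the ledge near the left end of the front wall, 118 to 132 mm left of the mouth's middle. Leave it alone. Origin at the centre of its underside.
- terminal: A small black terminal block 40 x 22 x 20 mm with three brass screws, on the ledge near the right end of the front wall, 118 to 132 mm right of the mouth's middle. Leave it alone. Origin at the centre of its underside.
- castbox: A plain die-cast aluminium box 110 x 60 x 30 mm on the bench to the right. Leave it alone. Origin at the centre of its underside.
- meter: A black hand-held multimeter 145 x 75 x 40 mm lying on the bench, far right. Leave it alone. Origin at the centre of its underside.
- mug: A white mug, 80 mm across and 90 mm high, on the bench, far left. Leave it alone. Origin at the centre of its underside.
- driver: A screwdriver lying on the bench to the left. Leave it alone.
- tape: A white roll of tape, 90 mm across and 20 mm high, on the bench at the near right. Leave it alone. Origin at the centre of its underside.
There are look-alikes about, which are no part of the job. What is shaped like the pack but green is not meant.

How it is judged:
By the outcome, as a careful person would: the job done as asked, in the order asked, and still so for the second after the job is handed in, with the robot touching nothing.
It also fails if it takes over 48 s, if anything falls off the work surface, if the arm or the gripper's body presses on something with over 40 N, if the wrist force passes 120 N, or if a joint passes its speed limit or range.

## Working session

There is one attempt and no reset: what is moved stays moved. The work goes in short steps, Python scripts to look and compute and a shell command to move; the robot and the scene stay as the last step left them, time stands still between calls to the robot, and variables do not carry over. Pictures are saved under pics/ and viewed, about 8 in all and at most 12, crops included, and the job is handed in when it is done.

```bash
ls; mkdir -p pics; cat > h.py <<'E'
import numpy as np, cv2
from bench import *
from scipy.spatial.transform import Rotation as Rn
def ray(cal,uv,z):
    K=np.array(cal["camera_matrix"]);R=np.array(cal["R"]);t=np.array(cal["t"])
    d=R.T@np.linalg.inv(K)@np.array([uv[0],uv[1],1.]);c=-R.T@t
    return c+d*(z-c[2])/d[2]
def proj(cal,X):
    K=np.array(cal["camera_matrix"]);R=np.array(cal["R"]);t=np.array(cal["t"])
    p=K@(R@np.array(X,float)+t);return p[:2]/p[2]
E
python3 - <<'E'
from h import *
s=get_state();print(s)
for c in("scene","top"):
    im=snapshot(c);cv2.imwrite(f"pics/{c}0.png",im);cal=get_calibration(c)
    R=np.array(cal["R"]);print(c,"cam at",-R.T@np.array(cal["t"]),"fwd",R[2])
    for th,z in(("mouth",95),("sill_end",95),("pack",95),("jar",95),("terminal",95),("station",0)):
        for d in mark_of(th,c)[:3]:
            uv=np.array(d["centre"])*[640,400];print(th,round(d["conf"],2),uv.round(1),ray(cal,uv,z).round(1))
E
```

```text
pics
{'time': 0.0, 'q': array([-1.19887229,  0.32179889, -0.07009402,  1.45169632,  0.02258331,
        1.37080434, -0.05693013]), 'qvel': array([-0.00048566,  0.00094277,  0.00026608,  0.00069558,  0.00039981,
        0.00097059, -0.00038379]), 'joint_efforts': array([-5.90248328e-04, -4.93588686e+01, -3.83067895e-01, -3.14328432e+01,
        1.26297399e-02,  1.17198206e-02, -1.47462953e-05]), 'tool_pos': array([227.49680678, 608.30067958, 230.22852953]), 'tool_rot': array([-1.30737409e-04,  1.77955831e-01,  9.84038008e-01, -9.51011055e-04]), 'contact_force': array([-0.42374238,  0.69276764, -0.14574246]), 'wrist_torque': array([ 0.00197004,  0.01591322, -0.01473662]), 'finger_gap': 85.80015008248871}
scene cam at [1292.79979072  496.96469624 1277.95208724] fwd [-0.53436633 -0.3192653  -0.78263804]
mouth 0.91 [311.  246.5] [651.4  78.   95. ]
pack 0.82 [391.  212.7] [414.9 229.7  95. ]
pack 0.64 [336.3 227.8] [553.4 109.7  95. ]
pack 0.56 [356.3 197. ] [414.2 105.4  95. ]
jar 0.66 [355.2 260.3] [626.6 214.6  95. ]
jar 0.54 [317.5 265.9] [698.8 129.1  95. ]
terminal 0.61 [289.3 224.8] [617.6 -21.5  95. ]
terminal 0.33 [428.6 277. ] [568.9 421.   95. ]
station 0.84 [315.8 262.6] [643.6  88.8   0. ]
top cam at [ 393.71621045    2.1051352  1059.12778797] fwd [ 0.11481342  0.00733047 -0.99336003]
mouth 0.96 [287.1 148.3] [652.4  93.3  95. ]
sill_end 0.62 [287.  131.4] [699.5  93.3  95. ]
sill_end 0.44 [281.  182.9] [558.  110.2  95. ]
pack 0.89 [251.7 270.2] [328.9 188.   95. ]
pack 0.75 [299.9 262.6] [346.3  62.1  95. ]
pack 0.63 [280.8 185.3] [551.4 110.8  95. ]
jar 0.45 [239.5 160.4] [621.5 222.1  95. ]
terminal 0.43 [333.9 159.8] [618.2 -32.6  95. ]
terminal 0.38 [454.6 152.2] [ 632.7 -357.7   95. ]
station 0.84 [289.6 160.1] [642.   95.1   0. ]
```

View pics/top0.png

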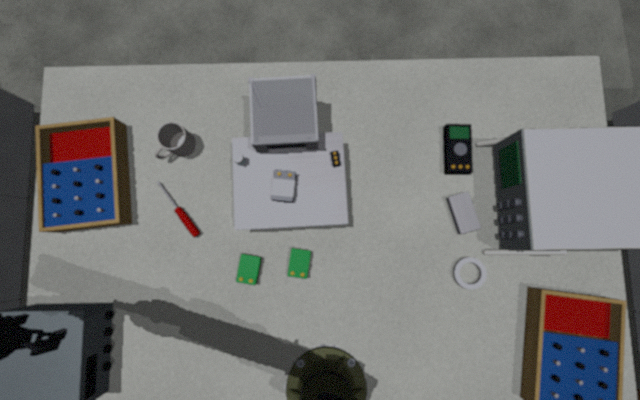

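View pics/scene0.png

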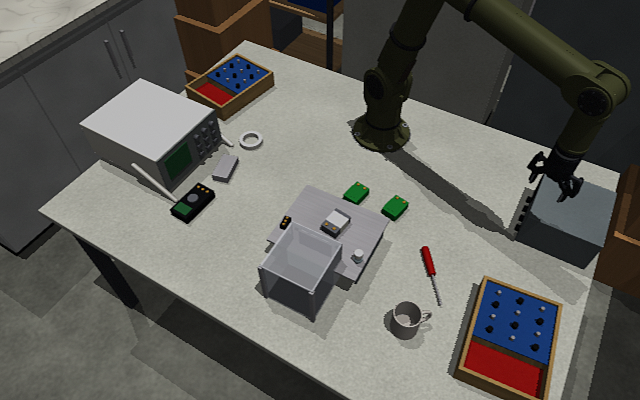

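The top view shows the grey pack at about (284,185), the ledge at (232-348,137-229) and the box at (283,112). The green look-alikes are on the bench at (249,268) and (300,263). In the scene view the pack is at (336,222) and the arm is at upper right. Next I'll get the yaws and work out the first move.

```bash
cat >> h.py <<'E'
def delta(target,s=None):
    s=s or get_state();q=s["tool_rot"];R=Rn.from_quat([q[1],q[2],q[3],q[0]])
    return R.as_matrix().T@(np.array(target,float)-s["tool_pos"])/10
E
python3 - <<'E'
from h import *
cal=get_calibration("top")
for th in("station","pack"):
    for d in silhouettes(th,"top")[:3]:
        m=d["mask"].astype(np.uint8);c=max(cv2.findContours(m,0,2)[0],key=cv2.contourArea)
        z=95 if th=="station" else 125
        P=np.array([ray(cal,p[0],z)[:2] for p in c],np.float32)
        print(th,round(d["conf"],2),np.array(d["centre"])*[640,400],m.sum(),cv2.minAreaRect(P))
        if th=="station": print(cv2.boxPoints(cv2.minAreaRect(P)).round())
for a in((234,229),(348,227)):print(ray(cal,a,95))
print(delta([430,115,300]))
E
```

```text
station 0.59 [288.  160.2] 13519 ((650.1744384765625, 91.41837310791016), (422.7734680175781, 304.9157409667969), 2.491027593612671)
[[432. 235.]
 [446. -70.]
 [868. -52.]
 [855. 253.]]
pack 0.94 [250.176 269.6  ] 619 ((334.84857177734375, 188.639892578125), (56.23183822631836, 73.48193359375), 78.01930236816406)
pack 0.68 [281.472 183.48 ] 712 ((547.2327880859375, 99.63972473144531), (60.146080017089844, 84.070556640625), 81.78218078613281)
pack 0.61 [299.904 264.2  ] 593 ((347.7873840332031, 62.263671875), (52.447235107421875, 72.7109603881836), 81.9461669921875)
[436.95269977 235.23113566  95.        ]
[436.84843531 -65.76021014  95.        ]
[-36.24584406 -39.17063006  -6.86493921]
```

```bash
python3 -m creep '{"grip":[0,0,0,0,0],"slide":[[-4,-4,-4],[-8,-8,-6],[-12,-12,-7],[-16,-16,-7],[-20,-20,-7]],"turn":[0,-0.09,-0.18,-0.27,-0.357]}'; python3 - <<'E'
from h import *
print(delta([430,115,300]))
E
```

```text
time: 1.42
tool_pos: [345.7, 349.7, 301.9]
tool_rot: [0.0, -0.001, 1.0, 0.001]
contact_force: [0.8, -0.1, 1.0]
finger_gap: -0.1
[ -8.38189287 -23.48513913   0.16912475]
```

```bash
python3 -m creep '{"grip":[0,0,0,0,0],"slide":[[-2,-5,0],[-4,-11,0],[-6,-17,0],[-7.5,-22,0],[-8.4,-24.5,0]],"turn":[0,0,0,0,0]}'; python3 - <<'E'
from h import *
im=snapshot("wrist");cv2.imwrite("pics/w0.png",im);cal=get_calibration("wrist");s=get_state()
R=np.array(cal["R"]);print(s["tool_pos"],"cam at",-R.T@np.array(cal["t"]),"fwd",R[2])
for th,z in(("mouth",95),("sill_end",95),("pack",95),("jar",95),("terminal",95)):
    for d in mark_of(th,"wrist")[:3]:
        uv=np.array(d["centre"])*[640,400];print(th,round(d["conf"],2),uv.round(1),ray(cal,uv,z).round(1))
for d in silhouettes("pack","wrist")[:3]:
    m=d["mask"].astype(np.uint8);c=max(cv2.findContours(m,0,2)[0],key=cv2.contourArea)
    P=np.array([ray(cal,p[0],125)[:2] for p in c],np.float32);print(d["conf"],m.sum(),cv2.minAreaRect(P),cv2.boxPoints(cv2.minAreaRect(c)))
E
```

```text
time: 2.05
tool_pos: [429.5, 102.9, 301.8]
tool_rot: [0.001, 0.003, 1.0, 0.0]
contact_force: [-0.5, 0.7, -0.7]
finger_gap: 0.3
[430.42747989 100.27588491 301.86478039] cam at [350.31010542 102.27393061 445.24357528] fwd [ 0.31655029 -0.00263567 -0.94857207]
mouth 0.91 [313.2 317.4] [650.3  89.6  95. ]
sill_end 0.75 [312.8 342.7] [697.5  88.3  95. ]
pack 0.94 [319.5 253.9] [545.1  99.8  95. ]
pack 0.86 [295.7  98.3] [345.1  74.3  95. ]
pack 0.77 [395.6  90.3] [337.5 187.7  95. ]
terminal 0.52 [225.3 304.3] [626.2 -37.5  95. ]
0.92 745 ((510.207763671875, 104.32974243164062), (56.67945861816406, 31.132591247558594), 89.55384826660156) [[300. 229.]
 [346. 229.]
 [346. 252.]
 [300. 252.]]
0.85 2629 ((345.10595703125, 76.55082702636719), (44.39612579345703, 61.78331756591797), 81.1400375366211) [[269.83978  124.84179 ]
 [278.34082   62.501015]
 [321.0467    68.32455 ]
 [312.54565  130.66531 ]]
0.78 2925 ((333.9400329589844, 184.31443786621094), (47.887054443359375, 61.766021728515625), 79.5573501586914) [[369.9213   111.334435]
 [385.0295    47.124596]
 [430.00986   57.7082  ]
 [414.90164  121.91804 ]]
```

View pics/w0.png

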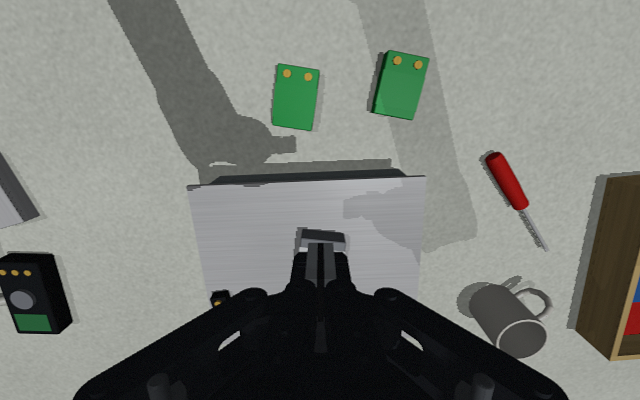

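The wrist view shows the pack's rear end at (300-346,229-252), partly behind the fingers. The ledge's near edge runs from (189,186) to (426,177).

```bash
python3 - <<'E'
from h import *
im=cv2.imread("pics/w0.png");cv2.imwrite("pics/w0c.png",cv2.resize(im[170:320,180:440],None,fx=3,fy=3,interpolation=2))
cal=get_calibration("wrist")
a,b=ray(cal,(189,186),95),ray(cal,(426,177.5),95);print(a,b,np.arctan2(-(b-a)[0],(b-a)[1]))
E
```

```text
[446.97266364 -54.79044788  95.        ] [435.23468601 240.79452935  95.        ] 0.03969015425293567
```

View pics/w0c.png

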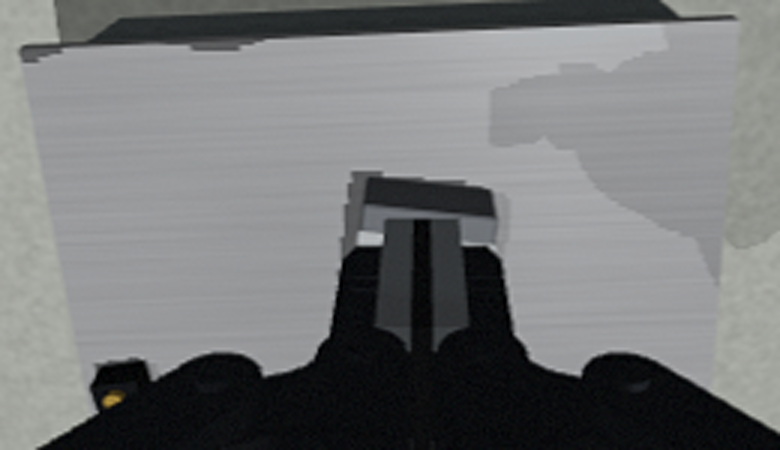

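```bash
python3 - <<'E'
from h import *
im=snapshot("top");cv2.imwrite("pics/top1.png",im)
cv2.imwrite("pics/top1c.png",cv2.resize(cv2.imread("pics/top0.png")[65:235,222:358],None,fx=3.5,fy=3.5,interpolation=2))
cal=get_calibration("wrist")
for p in((302.3,229.3),(343.3,233.3)):print(ray(cal,p,95))
for p in((301,238.3),(345,242.3)):print(ray(cal,p,125))
for n in("top",):
  m=[mark_of(t,n)[:1] for t in("mouth","sill_end","jar","terminal")];c2=get_calibration(n)
  for d in m:
    for e in d: print(e["conf"],ray(c2,np.array(e["centre"])*[640,400],95))
E
```

```text
[505.79500874  85.93736964  95.        ]
[511.4278553  140.09202183  95.        ]
[504.25089442  86.12676133 125.        ]
[509.50511162 139.83252581 125.        ]
0.71 [690.90918341  93.84401599  95.        ]
0.56 [617.9878444  220.35688303  95.        ]
0.74 [671.5593101  368.86410515  95.        ]
```

View pics/top1c.png

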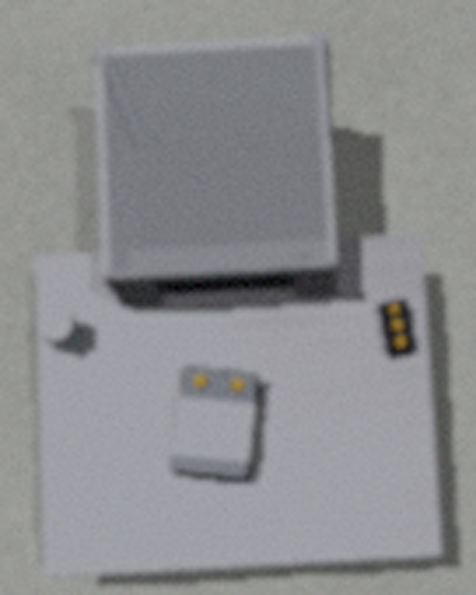

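The zoomed top view shows the ledge corners at crop (47,573), (440,556), (35,257) and (421,237), and the box's front roof edge from (105,272) to (335,265). The pack is turned slightly clockwise, with its studs toward the box.

```bash
python3 - <<'E'
from h import *
cal=get_calibration("top")
f=lambda u,v,z:ray(cal,(222+u/3.5-.35,65+v/3.5-.35),z)[:2]
def L(n,a,b,z):
    A,B=f(*a,z),f(*b,z);d=B-A;print(n,A.round(1),B.round(1),np.linalg.norm(d).round(1),"ang",np.arctan2(d[1],d[0]).round(3))
L("near",(47,573),(440,556),95);L("left",(47,573),(35,257),95);L("right",(440,556),(421,237),95)
L("roof front",(105,275),(335,268),179);L("roofL",(105,275),(100,50),179);L("roofR",(335,265),(325,40),179)
L("packL",(172,470),(183,368),125);L("packrear",(172,470),(243,478),125);L("studs",(200,381),(237,384),128)
E
```

```text
near [438.6 232.4] [446.1 -64.3] 296.8 ang -1.546
left [438.6 232.4] [683.9 243.9] 245.6 ang 0.047
right [446.1 -64.3] [693.8 -56.1] 247.8 ang 0.033
roof front [644.5 173.1] [646.3  10.3] 162.8 ang -1.56
roofL [644.5 173.1] [811.4 177.3] 166.9 ang 0.025
roofR [648.5  10.2] [815.4  14.6] 167.0 ang 0.026
packL [511.4 133.5] [587.7 125.2] 76.8 ang -0.109
packrear [511.4 133.5] [504.5  81.2] 52.8 ang -1.702
studs [577.1 112.2] [574.3  84.8] 27.6 ang -1.672
```

Station estimate: mouth about (651.5, 91.5), yaw about 0.03. Pack centre about (547.5, 102.5), yaw about -0.10, so pushing along its own axis goes through the mouth. The moves offer no tilt of their own, so in free space I'll check what the arm does at the edge of its reach.

```bash
python3 -m creep '{"grip":[30,30,30,30,30],"slide":[[0,0,-6],[0,0,-12],[0,0,-18],[0,0,-24],[0,0,-30]],"turn":[0,0,0,0,0]}';  python3 -m creep '{"grip":[30,30,30,30,30],"slide":[[0,0,-6],[0,0,-12],[0,0,-18],[0,0,-24],[0,0,-30]],"turn":[0,0,0,0,0]}'; python3 -c "
from h import *
s=get_state();print(s['q'],s['tool_rot'],s['tool_pos'])"
```

```text
time: 3.28
tool_pos: [429.3, 107.4, 599.4]
tool_rot: [0.004, -0.001, 1.0, 0.002]
contact_force: [-55.9, -17.5, -0.8]
finger_gap: 25.7
time: 3.9
tool_pos: [432.4, 107.7, 632.8]
tool_rot: [0.039, 0.0, 0.999, 0.011]
contact_force: [0.2, 0.7, 0.1]
finger_gap: 25.5
[ 0.47425846 -0.02066247 -0.74462717  1.02223952 -0.01689825  2.05268208
  1.2910976 ] [3.92650780e-02 2.09052701e-04 9.99163597e-01 1.14156241e-02] [432.37513917 107.6787927  632.77571938]
```

```bash
python3 -m creep '{"grip":[30,30,30],"slide":[[0,0,3],[0,0,7],[0,0,10]],"turn":[0,0,0]}'; python3 -c "
from h import *
s=get_state();print(s['q'],s['tool_rot'],s['tool_pos'])"
```

```text
time: 4.28
tool_pos: [440.1, 109.5, 531.1]
tool_rot: [0.038, 0.001, 0.999, 0.011]
contact_force: [-0.2, -0.6, 0.7]
finger_gap: 25.5
[ 0.51353113 -0.13367202 -0.68588498  1.32331584 -0.09675429  1.84076328
  1.36842141] [3.84932281e-02 7.12190240e-04 9.99196707e-01 1.11222953e-02] [440.07449352 109.49245322 531.12103455]
```

Tilt gained at the limit is kept afterwards. I'll build up more by reaching outward up high, well clear of everything.

```bash
python3 -m creep '{"grip":[30,30,30,30,30],"slide":[[-5,0,0],[-11,0,0],[-17,0,0],[-23,0,0],[-29,0,0]],"turn":[0,0,0,0,0]}';python3 -m creep '{"grip":[30,30,30,30,30],"slide":[[-6,0,0],[-12,0,0],[-18,0,0],[-24,0,0],[-30,0,0]],"turn":[0,0,0,0,0]}'; python3 -c "
from h import *
s=get_state();print(s['q'],s['tool_rot'],s['tool_pos'])"
```

```text
time: 4.9
tool_pos: [695.2, 102.8, 532.6]
tool_rot: [0.019, 0.007, 1.0, 0.024]
contact_force: [1.4, -1.2, -2.5]
finger_gap: 25.8
time: 5.52
tool_pos: [834.6, 86.1, 455.6]
tool_rot: [0.048, 0.011, 0.998, 0.025]
contact_force: [-1.1, -0.6, -0.6]
finger_gap: 25.7
[-0.13734721  0.93817172  0.59444827  0.05921202 -0.61637947  2.05244842
  1.42862543] [0.04807071 0.01091141 0.99846758 0.02515243] [834.5839359   86.11712657 455.63020901]
```

```bash
python3 -m creep '{"grip":[30,30,30,30,30],"slide":[[-6,0,0],[-12,0,-2],[-18,0,-6],[-24,0,-12],[-30,0,-18]],"turn":[0,0,0,0,0]}'; python3 -c "
from h import *
s=get_state();print(s['q'],s['tool_rot'],s['tool_pos'])"
```

```text
time: 6.15
tool_pos: [859.1, 68.6, 456.8]
tool_rot: [0.079, 0.011, 0.996, 0.028]
contact_force: [-0.2, -0.9, -0.6]
finger_gap: 25.6
[-0.11986624  0.95703207  1.13943104  0.05746043 -1.15314949  1.99823793
  1.46720439] [0.07858461 0.01119049 0.99645401 0.02790425] [859.14993251  68.55462839 456.83737715]
```

```bash
python3 -m creep '{"grip":[30,30,30,30,30],"slide":[[-6,-1,0],[-12,-3,0],[-18,-5,-4],[-24,-7,-8],[-30,-9,-12]],"turn":[0,0,0,0,0]}';  python3 -m creep '{"grip":[30,30,30,30,30],"slide":[[-6,-1,0],[-12,-3,0],[-18,-5,-4],[-24,-7,-8],[-30,-9,-12]],"turn":[0,0,0,0,0]}';python3 -c "
from h import *
s=get_state();print(s['q'],s['tool_rot'],s['tool_pos'])"
```

```text
time: 6.78
tool_pos: [893.9, 7.4, 441.2]
tool_rot: [0.107, 0.012, 0.994, 0.029]
contact_force: [0.1, -0.1, 0.4]
finger_gap: 25.6
time: 7.4
tool_pos: [919.6, -43.8, 433.5]
tool_rot: [0.135, 0.013, 0.99, 0.028]
contact_force: [-0.2, 0.1, 0.1]
finger_gap: 25.7
[ 0.01849379  0.99859113  1.21099934  0.05764021 -1.25426282  1.85425133
  1.5953812 ] [0.13495564 0.01274728 0.99037247 0.02805082] [919.59959385 -43.82228428 433.5151185 ]
```

```bash
python3 -m creep '{"grip":[30,30,30,30,30],"slide":[[-6,0,0],[-12,0,0],[-18,0,-4],[-24,0,-8],[-30,0,-12]],"turn":[0,0,0,0,0]}';  python3 -m creep '{"grip":[30,30,30,30,30],"slide":[[-6,0,0],[-12,0,0],[-18,0,-4],[-24,0,-8],[-30,0,-12]],"turn":[0,0,0,0,0]}';python3 -m creep '{"grip":[30,30,30,30,30],"slide":[[-6,0,0],[-12,0,0],[-18,0,-4],[-24,0,-8],[-30,0,-12]],"turn":[0,0,0,0,0]}';python3 -c "
from h import *
s=get_state();print(s['q'],s['tool_rot'],s['tool_pos'])
q=s['tool_rot'];print(Rn.from_quat([q[1],q[2],q[3],q[0]]).as_matrix())"
```

```text
time: 8.02
tool_pos: [940.1, -41.4, 439.0]
tool_rot: [0.163, 0.014, 0.986, 0.027]
contact_force: [-0.1, 0.1, -0.1]
finger_gap: 25.5
time: 8.65
tool_pos: [955.4, -40.7, 453.2]
tool_rot: [0.192, 0.015, 0.981, 0.027]
contact_force: [0.7, -0.4, -1.0]
finger_gap: 25.7
time: 9.28
tool_pos: [965.8, -40.4, 475.1]
tool_rot: [0.221, 0.015, 0.975, 0.026]
contact_force: [-0.1, -0.8, 0.3]
finger_gap: 25.3
[ 0.01073659  0.97465213  1.21650684  0.05777059 -1.25743373  1.7032317
  1.58735326] [0.22080168 0.01537205 0.97485564 0.02582247] [965.80214851 -40.44203062 475.10911761]
[[-0.90202064  0.01856776  0.43129341]
 [ 0.04137434  0.9981938   0.04355802]
 [-0.42970563  0.05713471 -0.90115964]]
```

```bash
python3 -m creep '{"grip":[30,30,30,30,30],"slide":[[-6,0,0],[-12,0,0],[-18,0,-4],[-24,0,-8],[-30,0,-12]],"turn":[0,0,0,0,0]}';  python3 -m creep '{"grip":[30,30,30,30,30],"slide":[[-6,0,0],[-12,0,0],[-18,0,-4],[-24,0,-8],[-30,0,-12]],"turn":[0,0,0,0,0]}';python3 -c "
from h import *
s=get_state();print(s['q'],s['tool_pos'])
q=s['tool_rot'];print(Rn.from_quat([q[1],q[2],q[3],q[0]]).as_matrix());print(delta([700,60,400]),delta([440,115,260]))"
```

```text
time: 9.9
tool_pos: [971.7, -40.7, 503.3]
tool_rot: [0.249, 0.016, 0.968, 0.025]
contact_force: [-0.9, 0.6, 0.6]
finger_gap: 25.6
time: 10.52
tool_pos: [973.2, -41.5, 536.7]
tool_rot: [0.278, 0.017, 0.96, 0.024]
contact_force: [-0.5, 0.3, 0.6]
finger_gap: 25.5
[ 0.00968425  0.92284983  1.21651873  0.05787681 -1.2552415   1.6375833
  1.58433421] [973.20588064 -41.51034087 536.65237139]
[[-0.8453829   0.01903039  0.53382169]
 [ 0.04619222  0.99822597  0.03756589]
 [-0.53215978  0.05641597 -0.84476222]]
[30.83734635  8.84216687 -2.6591138 ] [60.52159588 13.04779607 -4.50519427]
```

Tilt is now 32° with the tips leading. Next I'll return to a hover point behind the pack.

```bash
python3 -m creep '{"grip":[25,25,25,25,25],"slide":[[6,1.3,-0.4],[12,2.6,-0.9],[18,3.9,-1.3],[24,5.2,-1.8],[30,6.5,-2.2]],"turn":[-0.01,-0.02,-0.03,-0.04,-0.05]}'; python3 -c "
from h import *
s=get_state();print(s['q'],s['tool_pos'])
q=s['tool_rot'];print(Rn.from_quat([q[1],q[2],q[3],q[0]]).as_matrix());print(delta([460,109,240]))"
```

```text
time: 11.15
tool_pos: [784.8, 15.3, 440.8]
tool_rot: [0.277, -0.008, 0.961, 0.018]
contact_force: [-1.7, -1.5, 4.5]
finger_gap: 21.3
[-0.97994252  0.3199859   1.22724757  1.36051039 -0.46293749  1.12410905
  1.8179521 ] [784.76766744  15.3165028  440.84480685]
[[-0.84592958 -0.02549014  0.53268508]
 [-0.00562444  0.99922793  0.03888334]
 [-0.53326495  0.02989651 -0.84541983]]
[38.13071556  9.5884981   0.04420183]
```

```bash
python3 -m creep '{"grip":[25,25,25,25,25],"slide":[[5,1.5,0],[11,3,0],[17,4.5,0],[23,6,0],[29,7.5,0]],"turn":[0,0,0,0,0]}'; python3 -c "
from h import *
s=get_state();print(s['q'],s['tool_pos'])
q=s['tool_rot'];print(Rn.from_quat([q[1],q[2],q[3],q[0]]).as_matrix());print(delta([460,109,240]))"
```

```text
time: 11.78
tool_pos: [594.3, 75.1, 326.7]
tool_rot: [0.278, -0.011, 0.96, 0.022]
contact_force: [0.0, -1.1, 1.1]
finger_gap: 21.7
[-0.88559615 -0.3004875   0.55448604  1.95486912  0.34591207  0.90796048
  1.14690933] [594.27981561  75.11617238 326.68377568]
[[-0.845747   -0.03315407  0.53255311]
 [-0.00825992  0.99876166  0.0490603 ]
 [-0.53352018  0.03709376 -0.84497353]]
[15.95344175  3.50783637  0.33967132]
```

```bash
python3 -m creep '{"grip":[25,25,25,25,25],"slide":[[4,0.9,1],[8,1.8,2],[12,2.7,3],[15.5,3.5,4],[15.5,3.5,4]],"turn":[0,0,0,0,0]}'; python3 -c "
from h import *
s=get_state();print(s['q'],s['tool_pos'])
q=s['tool_rot'];print(Rn.from_quat([q[1],q[2],q[3],q[0]]).as_matrix());print(delta([475,109,150]))"
```

```text
time: 12.4
tool_pos: [506.7, 106.4, 197.2]
tool_rot: [0.266, -0.004, 0.964, 0.01]
contact_force: [0.5, -2.5, 2.0]
finger_gap: 21.6
[-0.16326913 -0.3017809  -0.18022749  2.24951829  0.16511264  0.67898654
  1.128692  ] [506.69949055 106.44817439 197.20557825]
[[-0.85811048 -0.01360154  0.51328491]
 [-0.00326667  0.99977347  0.02103179]
 [-0.5134547   0.01637086 -0.85796053]]
[5.14312551 0.22096135 2.42833223]
```

```bash
python3 -m creep '{"grip":[25,25,25,25,25],"slide":[[1.5,0.1,0],[3.5,0.2,0],[4.5,0.2,1],[4.5,0.2,1.5],[4.5,0.2,1.5]],"turn":[0,0,0,0,0]}'; python3 -c "
from h import *
s=get_state();print(s['q'],s['tool_pos'])
q=s['tool_rot'];print(Rn.from_quat([q[1],q[2],q[3],q[0]]).as_matrix());print(delta([475,109,125]))"
```

```text
time: 13.02
tool_pos: [488.6, 117.6, 162.0]
tool_rot: [0.267, -0.006, 0.964, 0.017]
contact_force: [0.7, 0.0, -0.4]
finger_gap: 21.6
[-0.22055785 -0.30149857 -0.16644482  2.325703    0.20171962  0.60647584
  1.0549103 ] [488.56297756 117.60175424 161.98759822]
[[-0.85768863 -0.02116025  0.51373384]
 [-0.00284681  0.99933292  0.03640885]
 [-0.51416156  0.02976496 -0.85717673]]
[ 3.06749003 -0.94099544  2.44239679]
```

```bash
python3 -m creep '{"grip":[25,25,25,25],"slide":[[1.5,-0.5,0.5],[2.5,-0.9,1.5],[2.8,-0.9,2],[2.8,-0.9,2.2]],"turn":[0,0,0,0]}'; python3 - <<'E'
from h import *
s=get_state();print(s['q'],s['tool_pos'])
q=s['tool_rot'];print(Rn.from_quat([q[1],q[2],q[3],q[0]]).as_matrix());print(delta([485,107,106]))
im=snapshot("wrist");cv2.imwrite("pics/w1.png",im)
E
```

```text
time: 13.52
tool_pos: [475.6, 108.7, 127.3]
tool_rot: [0.266, -0.006, 0.964, 0.017]
contact_force: [-0.6, -0.7, 0.3]
finger_gap: 21.2
[-0.20341426 -0.29085564 -0.1776567   2.39428022  0.22131538  0.52905071
  1.03342233] [475.55033605 108.68017803 127.33523522]
[[-0.85845172 -0.0202195   0.51249568]
 [-0.00260255  0.9993815   0.03506923]
 [-0.51288778  0.02877145 -0.85797339]]
[ 0.28348739 -0.24840519  2.30890534]
```

View pics/w1.png

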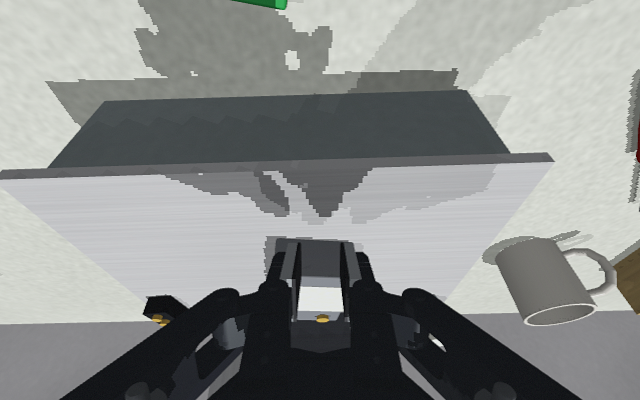

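The wrist view shows the pack's rear face at (280-356,240-275), with the fingers centred on it at about 322, and a stud at (322,318) beyond. So the push line is good. Next: descend.

```bash
python3 -m creep '{"grip":[25,25,25,25],"slide":[[0.2,-0.1,0.8],[0.2,-0.2,1.6],[0.3,-0.2,2.2],[0.3,-0.2,2.2]],"turn":[0,0,0,0]}'; python3 - <<'E'
from h import *
s=get_state();print(s['q'],s['tool_pos'],s['contact_force'])
q=s['tool_rot'];print(Rn.from_quat([q[1],q[2],q[3],q[0]]).as_matrix());
for X in ([520,105,107],[560,102,107],[605,98.5,107],[630,97,107],[645,96,107],[660,95,107]):print(delta(X))
E
```

```text
time: 14.08
tool_pos: [484.3, 107.5, 106.6]
tool_rot: [0.265, -0.006, 0.964, 0.016]
contact_force: [-0.4, 0.6, -0.6]
finger_gap: 21.4
[-0.18423704 -0.23323231 -0.18782666  2.40047506  0.25517203  0.46767557
  1.00598989] [484.30495279 107.52856252 106.55228406] [-0.35978562  0.6130475  -0.55030193]
[[-0.85899103 -0.02019783  0.51159208]
 [-0.00267804  0.99938514  0.0349595 ]
 [-0.51198362  0.02865983 -0.85851697]]
[-3.08841772 -0.32351388  1.77885343]
[-6.52357844 -0.70412074  3.81473388]
[-10.38810078  -1.14479578   6.10466239]
[-12.53517666  -1.34519812   7.37839866]
[-13.8233954   -1.47543338   8.14229082]
[-15.11161415  -1.60566864   8.90618299]
```

```bash
python3 -m creep '{"grip":[25,25,25,25,25],"slide":[[-1.3,-0.1,0.8],[-2.6,-0.3,1.55],[-3.9,-0.4,2.3],[-5.2,-0.55,3.05],[-6.5,-0.7,3.8]],"turn":[0,0,0,0,0]}'; python3 - <<'E'
from h import *
s=get_state();print(s['tool_pos'],s['contact_force'],s['q'])
for X in ([605,98.5,107],[630,97,107],[645,96,107],[660,95,107]):print(delta(X))
im=snapshot("top");cv2.imwrite("pics/t2.png",cv2.resize(im[65:235,222:358],None,fx=3.5,fy=3.5,interpolation=2))
E
```

```text
time: 14.7
tool_pos: [561.0, 102.1, 107.9]
tool_rot: [0.266, -0.006, 0.964, 0.017]
contact_force: [-0.4, 0.3, -0.6]
finger_gap: 21.3
[560.96123327 102.14841219 107.8935928 ] [-0.37548992  0.27247575 -0.60533094] [-0.16115813 -0.06067328 -0.13702884  2.25528053  0.2648691   0.43210567
  1.07123618]
[-3.7331564  -0.45703972  2.32161193]
[-5.87858053 -0.6579463   3.5980491 ]
[-7.16580843 -0.78848398  4.36355823]
[-8.45303634 -0.91902166  5.12906736]
```

View pics/t2.png

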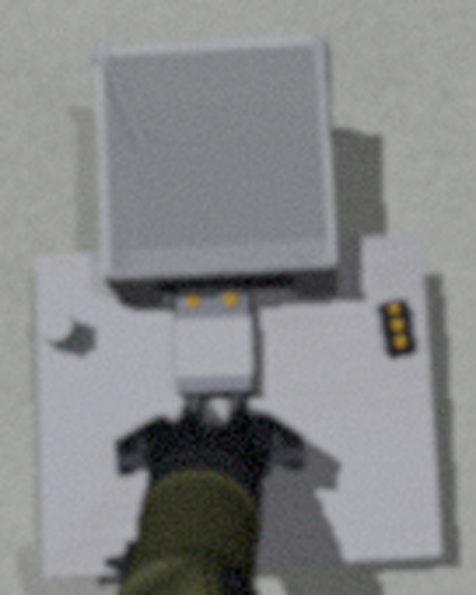

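The top view shows the pack squared up with the station, studs at crop (193,301) and (230,298), its front at the mouth and the fingers centred behind it.

```bash
python3 - <<'E'
from h import *
cal=get_calibration("top")
f=lambda u,v,z:ray(cal,(222+u/3.5-.35,65+v/3.5-.35),z)[:2]
a,b=f(193,301,128),f(230,298,128);print(a,b);print("rear",f(177,392,125),f(250,390,125))
m=(a+b)/2;c=np.cos(.03);s=np.sin(.03);d=m-[651.5,91.5];print("studs in station",d@[c,s],d@[-s,c])
E
```

```text
[637.81921314 117.13883987] [639.56083658  89.48679933]
rear [569.6858004  129.68992495] [570.15148911  75.43236775]
studs in station -12.449879649803503 12.191745840625568
```

```bash
python3 -m creep '{"grip":[25,25,25,25,25],"slide":[[-1.4,-0.2,0.9],[-2.8,-0.35,1.75],[-4.2,-0.5,2.6],[-5.7,-0.7,3.5],[-7.1,-0.85,4.3]],"turn":[0,0,0,0,0]}'; python3 - <<'E'
from h import *
s=get_state();print(s['tool_pos'],s['contact_force'],s['q'])
for X in ([650,94,107],[655,94,107],[660,94,107],[665,94,107]):print(delta(X))
im=snapshot("scene");cv2.imwrite("pics/s2.png",cv2.resize(im[170:330,240:420],None,fx=3.5,fy=3.5,interpolation=2))
E
```

```text
time: 15.38
tool_pos: [644.4, 95.3, 107.3]
tool_rot: [0.266, -0.006, 0.964, 0.017]
contact_force: [-2.6, 0.2, 1.3]
finger_gap: 21.2
[644.39019919  95.27572587 107.26545626] [-2.55676363  0.23286721  1.27941625] [-0.13535549  0.10881945 -0.1036134   2.08344991  0.23539695  0.42621711
  1.1591887 ]
[-0.46750221 -0.13963153  0.30597845]
[-0.8966144  -0.1497645   0.56241567]
[-1.32572659 -0.15989746  0.8188529 ]
[-1.75483878 -0.17003042  1.07529012]
```

View pics/s2.png

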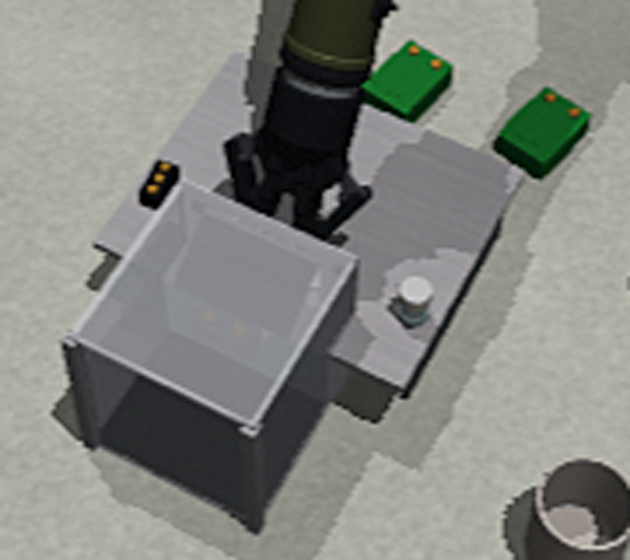

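The scene view shows the pack inside the mouth, its studs visible through the roof at crop (208,314) and (240,327) under the open flap. The force is about 2.6 N and nothing is jammed. I'll go on in small steps.

```bash
python3 -m creep '{"grip":[25,25,25],"slide":[[-0.5,-0.1,0.3],[-0.9,-0.15,0.55],[-0.9,-0.15,0.55]],"turn":[0,0,0]}';python3 -m creep '{"grip":[25,25,25],"slide":[[-0.3,0,0.2],[-0.5,0,0.3],[-0.5,0,0.3]],"turn":[0,0,0]}'; python3 - <<'E'
from h import *
s=get_state();print(s['tool_pos'],s['contact_force'])
im=snapshot("scene");cv2.imwrite("pics/s3.png",cv2.resize(im[170:330,240:420],None,fx=3.5,fy=3.5,interpolation=2))
c=get_calibration("scene")
for d in mark_of("pack","scene")[:4]:
    uv=np.array(d["centre"])*[640,400];print(d["conf"],uv,ray(c,uv,95),ray(c,uv,8))
E
```

```text
time: 15.8
tool_pos: [653.7, 94.1, 107.1]
tool_rot: [0.266, -0.006, 0.964, 0.017]
contact_force: [-0.1, -0.4, 0.1]
finger_gap: 21.2
time: 16.18
tool_pos: [659.7, 94.3, 107.2]
tool_rot: [0.266, -0.006, 0.964, 0.017]
contact_force: [-0.6, -0.1, 0.3]
finger_gap: 21.4
[659.6598807   94.34179506 107.23844564] [-0.61915183 -0.08415205  0.26434569]
0.82 [391.872 211.8  ] [410.27709919 230.66812251  95.        ] [345.37212544 211.08338855   8.        ]
0.61 [355.52 195.32] [409.27020064  99.97304079  95.        ] [344.29117473  70.77636039   8.        ]
```

View pics/s3.png

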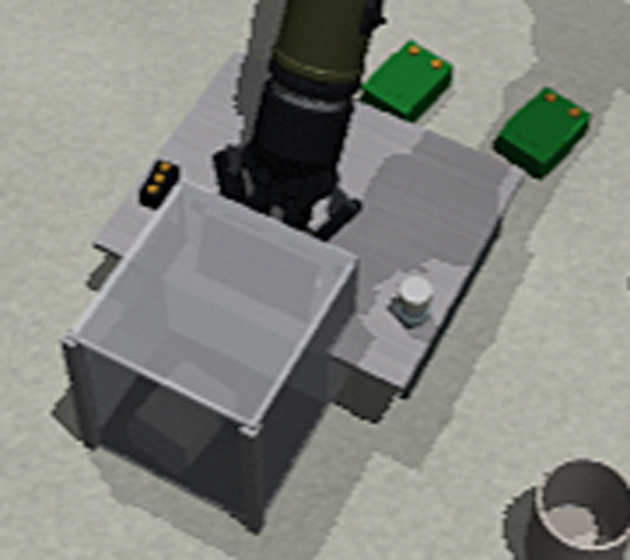

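The pack has dropped into the pit: a tipped block shows at crop (175,425). I'll draw straight back.

```bash
python3 -m creep '{"grip":[25,25,25,25,25],"slide":[[1.7,0.1,-1.05],[3.4,0.2,-2.1],[5.2,0.3,-3.2],[6.9,0.3,-4.3],[8.6,0.3,-5.6]],"turn":[0,0,0,0,0]}';python3 -m creep '{"grip":[25,25,25,25,25],"slide":[[-1,0,-3],[-2,0,-6],[-2.5,0,-9],[-2.5,0,-11],[-2.5,0,-11]],"turn":[0,0,0,0,0]}'; python3 - <<'E'
from h import *
s=get_state();print(s['time'],s['tool_pos'],s['contact_force'],s['q'])
im=snapshot("scene");cv2.imwrite("pics/s4.png",cv2.resize(im[170:330,240:420],None,fx=3.5,fy=3.5,interpolation=2))
c=get_calibration("scene")
for th in("pack","flap","jar","terminal"):
  for d in mark_of(th,"scene")[:3]:
    uv=np.array(d["centre"])*[640,400];print(th,d["conf"],uv)
E
```

```text
time: 16.9
tool_pos: [556.2, 95.1, 111.1]
tool_rot: [0.266, -0.006, 0.964, 0.017]
contact_force: [-0.4, -0.7, 0.2]
finger_gap: 21.2
time: 17.52
tool_pos: [522.4, 91.5, 219.6]
tool_rot: [0.267, -0.006, 0.963, 0.017]
contact_force: [-0.0, -0.1, -0.6]
finger_gap: 21.7
17.525 [522.40541939  91.46391257 219.59908495] [-0.01280537 -0.10714575 -0.58851337] [-0.17453522 -0.29921464 -0.10977406  2.2042035   0.12316382  0.70759102
  1.22300919]
pack 0.92 [359.872 197.68 ]
pack 0.79 [393.216 214.12 ]Traceback (most recent call last):
  File "<stdin>", line 6, in <module>
ValueError: it knows: castbox, driver, jar, meter, mouth, mug, pack, sill_end, station, tape, terminal
```

View pics/s4.png

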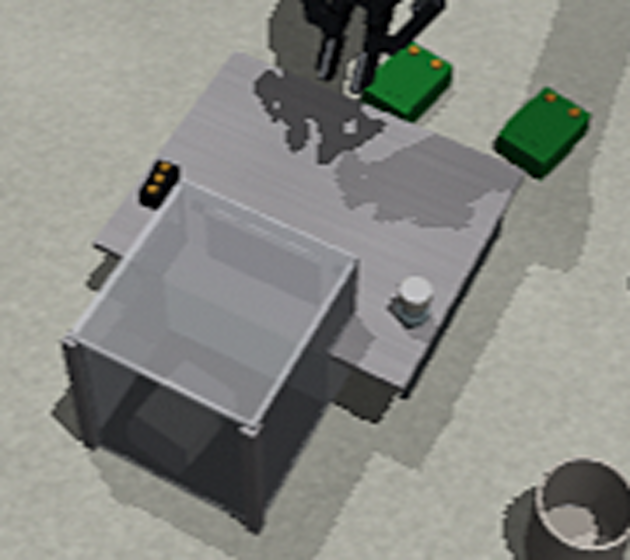

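The scene view shows the pack in the pit, the ledge clear and the flap hanging behind the mouth. The jar at (413,300) and the terminal at (160,184) are unmoved. I'll let the flap settle, compare with the first picture, then hand in.

```bash
python3 -m creep '{"grip":[25,25,25,25,25],"slide":[[0,0,0],[0,0,0],[0,0,0],[0,0,0],[0,0,0]],"turn":[0,0,0,0,0]}'; python3 - <<'E'
from h import *
im=snapshot("scene");a=cv2.imread("pics/scene0.png")
p=lambda i:cv2.resize(i[210:325,255:350],None,fx=4,fy=4,interpolation=2)
cv2.imwrite("pics/s5.png",np.hstack([p(a),p(im)]))
E
```

```text
time: 18.25
tool_pos: [522.0, 91.2, 218.3]
tool_rot: [0.266, -0.006, 0.964, 0.017]
contact_force: [-0.2, -0.2, 1.0]
finger_gap: 21.3
```

View pics/s5.png

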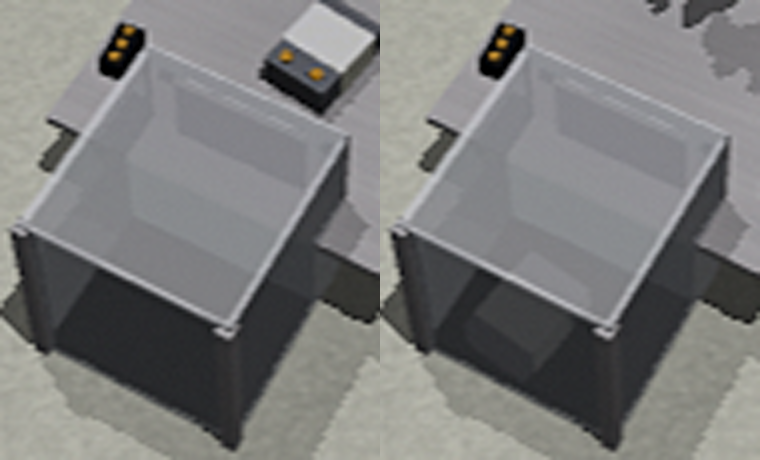

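The before and after crops match at the flap (555-685,80-180), so it hangs shut as it did at the start, and the pack rests in the pit at (525,320).

```bash
python3 -c "
from bench import *
print(sign_off())"
```

```text
the job is handed in; nothing more can be done
None
```

The pack is in the collection box, the flap hangs shut again, and the job was handed in at about 18 s of the 48 s allowed.

- **Tilt:** The moves have no tilt command. I built up about 31° of lean, tips leading, by reaching past the arm's limit in free space, where the tilt was kept.
- **Push:** I pushed the pack along the ledge with the two fingertips. It squared up with the mouth, opened the flap and dropped off the sill; the forces read between pushing steps stayed under 3 N. I then drew straight back and up.
- **Last checks:** In the scene picture taken just before hand-in, the pack lies in the pit and the flap looks the same as in the first picture. The jar and terminal look unmoved. The arm stood clear of everything, with about 1 N or less read at the wrist.
- **Not checked:** I judged the flap from the picture only, since the network cannot look for it. I also did not measure the castbox, meter, mug, driver or tape again, though the arm never went near them.
- **Joint limits:** While building the tilt, some joints ran to their range limits. Joint 6 read up to 2.0527 (listed 2.05), joint 2 down to -0.302 (listed -0.3) and joint 4 down to 0.0575 (listed 0.06). These exceed the listed figures by up to 0.003 rad, which may be only rounding of those figures.
- **Force reading:** One reading of about 59 N came during a fast move in free air, which I put down to inertia. It is under the 120 N limit.

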